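# Run a drum roller on the test stand: set the speed, hold the run button half-way

### The arm

A 6-joint arm with a two-finger parallel gripper is mounted at the origin on a cart in front of the work surface, level with it; the furniture and walls round the work are solid. World frame = base frame: x ahead of the robot, y to its left, z up, the work surface at z = 0. Lengths are in m, angles in rad, forces in N, time in s.
With the tool pointing down it reaches from about 0.425 to 0.95 m from the base axis. Payload 3.5 kg.
Tool frame: the origin (TCP) lies midway between the tips of the shut fingers; the grasp point (between the pads) lies 19 mm behind it; z points along the fingers, y is the line along which they close (so a half turn about z gives the same grasp; the last joint's range is limited). The gripper opens to 85 mm and grips with 20 to 120 N. Pads are 22 mm wide; open, the fingers measure 114 mm over their backs; the gripper's body (76 mm by 85 mm) begins 54 mm behind the grasp point. The pads swing forward as they close: fully open they stand 13 mm farther back than shut.
Start: joints at [-1.479, 0.286, 1.577, -0, 1.279, -0.15], TCP at [0.162, -0.655, 0.231] pointing down, gripper open.
Joint ranges: [-2.77, 2.77], [-0.9, 2.22], [0.21, 2.48], [-1.53, 4.67], [0.24, 2.81], [-2.84, 2.84]. Speed limits (rad/s): [2.79, 2.79, 3.14, 3.14, 3.14, 3.14].

### API

Orientations are given as a unit quaternion [x, y, z, w].
In Python, from plant import arm, sensors, snapshot, camera_params gives the robot as it stands (arm), with the cameras as plain functions and the readings (sensors). Calls block until the motion is done:
- arm.move_ptp(position, orientation): joint-space move of the TCP to a pose.
- arm.move_linear(position, rot=None, v=0.15, f_stop=None): straight line of the TCP; rot=None keeps the orientation; v is the mean speed in m/s. With f_stop (N) it stops when the force on the tool has changed by that much, and returns True; else False.
- arm.move_joints(angles): joint-space move.
- arm.set_gripper(opening): finger opening in m; the grip force is fixed at half the most; returns when the fingers have stopped.
- arm.dwell(seconds).
- arm.inverse_kinematics(position, orientation): joint angles nearest the present ones, or None.
- sensors.sense(): the state.
- snapshot(name): name is "scene" or "top" or "wrist"; returns the picture (400x640x3 uint8, red, green, blue); there is no depth.
- camera_params(name): a dict with "mtx" (3x3 intrinsics, pixels), "eye" and "attitude" of the camera in the world. Camera axes: x right, y up, looking along -z (the intrinsics and any distortion apply to the point x, -y, -z); pixel columns grow to the right and rows downward; lengths in m; the calibration is good to about 2 mm. The wrist camera is an equidistant fisheye: a pixel r from the principal point sees the ray r / f radians off the axis. A picture is of the moment at which its call begins: read the wrist's pose just before it. camera_params takes no time and is no camera call; for the wrist camera it gives the pose at the moment of the call.
A pose or a line that the arm cannot do raises arm.IKError and nothing moves.
- arm.hand_in(): hands the job in; it is judged then, once.
The state is a dict: "time_s": time; "joints": joint angles; "qvel": joint speeds; "tau": joint torques, N m; "tool_pos": TCP position; "tcp_rot": TCP orientation; "contact_force": force on the tool from outside, world axes, zero at the start; "wrist_torque": the same for the moment, N m; "gripper_width": finger opening in m; "finger_force": force on a finger pad.
Only numpy, scipy, OpenCV 4.12 (cv2) and the standard library are available. Lean on these libraries where they do the work, as an engineer would, in place of code of your own. Each camera call takes 0.05 s, during which the arm holds its last target. There are 200 camera calls.

### The job

Get the roller test stand running: swing the speed lever on the grey box round until its nose points at the yellow set-tab, without shifting the tab. Only after that, press the big black hold-to-run button on the yellow box with your fingertips down into its middle (green) position, never down to the red bottom position, and keep it there for at least three seconds; finish while still holding it in the green. Keep clear of the test stand itself and leave everything else on the bench where it is.

Things in the scene. Friction and masses are not known exactly. Their poses are not given: they have to be found in the camera images.
- speed_box: (all sizes here in mm) grey speed controller box fixed to the bench, 130 (x) x 170 (y) x 40 high; origin at the centre of its underside, x away from the robot side, z up. The lever's upright hinge axis stands at (35, 0) in this frame. The box may stand on the left or the right and be turned.
- speed_lever (a joint): angle of the speed lever (rad), -1.0 to 1.0, end stops there. At 0 the lever points along the box's -x; growing values turn it anticlockwise seen from above. It has friction (about 0.2 N m, some 4 N at the knob) and stays where it is left.
- lever_knob (a point): middle of the round upright black knob on the lever, 20 in diameter, spanning 61 to 100 above the bench, this point at 82; 55 from the hinge axis. Site x axis runs along the lever from the nose towards the hinge. The flat steel lever bar below the knob is 13 wide, its top 61.5 above the bench; its nose with a red line reaches 72 from the axis.
- set_tab (a joint): angle of the yellow set-tab, same zero and sense as the lever; stiff, it tells where the lever shall stand. Lever set when both agree within 0.10 rad (the red line of the nose within the width of the tab).
- tab_mark (a point): top of the yellow set-tab, 15 wide, 16 long, 84 from the hinge axis, 47.5 above the bench (below the lever). Site x axis runs from the tab towards the hinge.
- button_box: yellow box fixed to the bench, 110 (x) x 120 (y) x 40 high, carrying the run button at its centre; origin at the centre of its underside. A gauge post, 6 (x) x 20 (y), top 86 above the bench, stands 47 from the button's axis on the box's +y side; its bands show the height of the button's top face: white released, green run (68 to 76 above the bench), black, red bottom position (60 to 64).
- run_button (a joint): travel of the run button in m, 0 released to 0.024 at the bottom stop, straight down. Spring: 2.7 N at 0 and 450 N/m, so about 8 N in the middle of the green; it springs back when let go. Green (run): 0.008 to 0.016. Beyond 0.020 it trips (red).
- button_top (a point): centre of the flat top face of the round black button cap, 44 in diameter, 84 above the bench when released; moves with the cap.
- test_stand: fixed stand at the back with a blue motor and a roller on its shaft, 170 wide, 115 high; not to be touched. Origin at the centre of its underside.
- adjustable_wrench: silver adjustable wrench, 158x46x12, lying between the two boxes (mm); bystander, loose; origin at the centre of its underside
- red_meter: red multimeter, 190x95x58, at the right of the bench (mm); bystander, loose; origin at the centre of its underside
- vinyl_tape: roll of black tape, 66 across, 19 high, at the back (mm); bystander, loose; origin at the centre of its underside
- idler_wheel: black belt wheel, 80 across, 21 high, at the left (mm); bystander, loose; origin at the centre of its underside
- drum_roller: spare black roller, 63 across, 32 high, at the left (mm); bystander, loose; origin at the centre of its underside
- red_pliers: pliers with red handles, 182x58x13, at the left (mm); bystander, loose; origin at the centre of its underside

How it is judged:
By the outcome, as a careful person would: the job done as asked, in the order asked, and still so for the second after the job is handed in, while the arm keeps its last pose, push and grip.
It also fails if it takes over 51 s, if anything falls off the work surface, if the arm or the gripper's body presses on something with over 40 N, if the wrist force passes 120 N, or if a joint passes its speed limit or range.

## Working session

There is one attempt and no reset: what is moved stays moved. The work goes in short steps, each a Python script; the robot and the scene stay as the last script left them, time stands still between calls to the robot, and variables do not carry over. Pictures are saved under pics/ and viewed, at most 10 in all, crops included, and the job is handed in when it is done.

```bash
mkdir -p pics
python3 - <<'E'
from plant import arm, sensors, snapshot, camera_params
import cv2
for n in("scene","top"):
    im=snapshot(n); cv2.imwrite(f"pics/{n}0.png",im[...,::-1])
    p=camera_params(n); print(n,p)
s=sensors.sense();print(s["time_s"],s["tool_pos"],s["tcp_rot"],s["contact_force"],s["gripper_width"])
E
```

```text
scene {'mtx': array([[395.16351377,   0.        , 322.93646133],
       [  0.        , 395.16351377, 200.64160122],
       [  0.        ,   0.        ,   1.        ]]), 'eye': array([-0.4070909 ,  0.66093982,  1.19229841]), 'attitude': array([-0.18844403,  0.34049323,  0.81305916, -0.43299887])}
top {'mtx': array([[464.57197837,   0.        , 320.77915188],
       [  0.        , 464.57197837, 196.8686491 ],
       [  0.        ,   0.        ,   1.        ]]), 'eye': array([0.31835723, 0.04526604, 1.60083164]), 'attitude': array([ 0.03972945, -0.04730897, -0.69656555,  0.71482856])}
0.1 [ 0.16159689 -0.65475536  0.23005898] [ 9.92702638e-01  1.20583045e-01  3.18395856e-05 -1.09615910e-03] [-0.43199071  0.55253262 -0.06663021] 0.08539397976952103
```

View pics/top0.png

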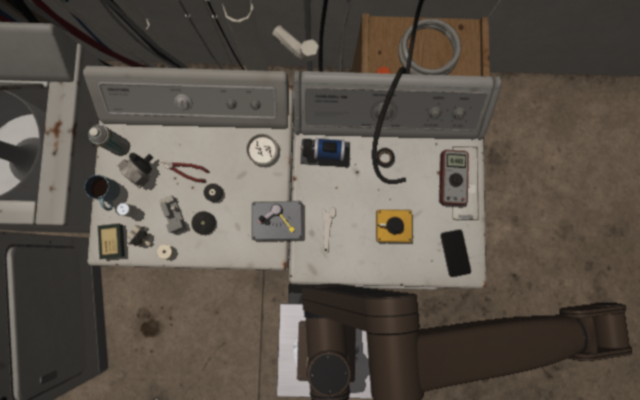

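View pics/scene0.png

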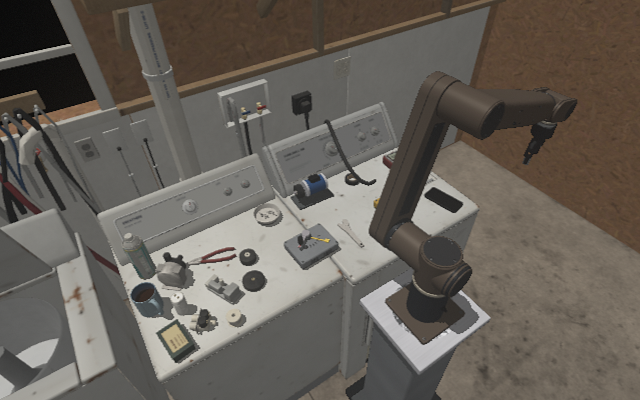

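The top view shows the speed box at about (277,221), with its yellow tab at about (290,222), and the button box at about (395,226). A hose hangs around (390,170). Next I'll enlarge both boxes.

```bash
cat > h.py <<'E'
import numpy as np
from scipy.spatial.transform import Rotation as R
def unproj(p,u,v,z):
    K=p["mtx"];d=np.array([(u-K[0,2])/K[0,0],-(v-K[1,2])/K[1,1],-1])
    d=R.from_quat(p["attitude"]).apply(d);e=np.array(p["eye"]);return e+d*(z-e[2])/d[2]
def proj(p,X):
    c=R.from_quat(p["attitude"]).inv().apply(np.atleast_2d(X)-p["eye"]);K=p["mtx"]
    return np.c_[K[0,2]+K[0,0]*c[:,0]/-c[:,2],K[1,2]-K[1,1]*c[:,1]/-c[:,2]]
E
python3 - <<'E'
import cv2,numpy as np
from h import *
from plant import arm, sensors, snapshot, camera_params
im=cv2.imread("pics/top0.png")
a=cv2.resize(im[190:255,240:315],None,fx=8,fy=8,interpolation=cv2.INTER_CUBIC)[:,:600]
cv2.imwrite("pics/topA.png",a)
p=camera_params("top")
for n,u,v,z in[("box",277,221,.04),("btn",395,226,.084),("wrench",328,228,0.01),("stand",325,151,.1),("hose",390,170,.05)]:print(n,unproj(p,u,v,z))
E
```

```text
box [0.42619775 0.17594796 0.04      ]
btn [ 0.4168151 -0.2137935  0.084    ]
wrench [0.40882915 0.00325852 0.01      ]
stand [0.65701342 0.02140944 0.1       ]
hose [ 0.60867969 -0.20155787  0.05      ]
```

View pics/topA.png

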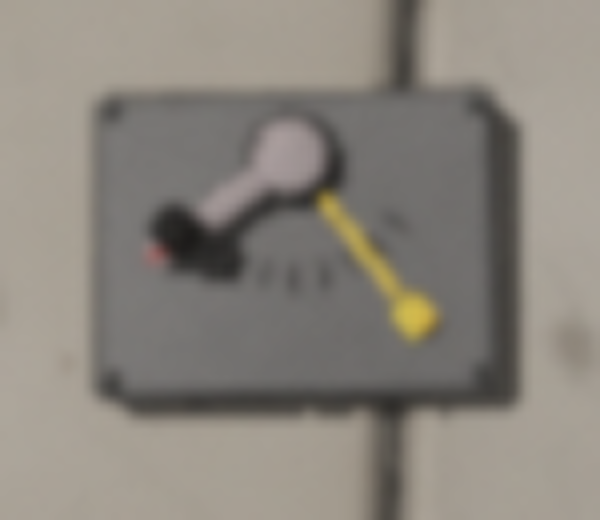

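The lever points to image left (+y, negative angle) and the tab to lower right (positive angle). I'll move over the box and take a wrist picture for precision.

Run:
```python
import cv2,numpy as np,json
from h import *
from plant import arm, sensors, snapshot, camera_params
p=camera_params("top")
c=[unproj(p,240+u/8,190+v/8,.04)[:2] for u,v in[(100,97),(490,92),(495,390),(97,395)]]
print("corners",np.round(c,4).tolist(),np.mean(c,0))
print("hinge",unproj(p,240+290/8,190+157/8,.06),"tab",unproj(p,240+413/8,190+316/8,.0475),"nose",unproj(p,240+157/8,190+253/8,.06))
q0=[0.9927,.1206,0,0]
q=[1,0,0,0]
arm.move_ptp([0.33,-0.40,0.33],q0)
arm.move_ptp([0.43,0.16,0.30],q)
w=camera_params("wrist");im=snapshot("wrist")
cv2.imwrite("pics/w1.png",im[...,::-1])
print(w); s=sensors.sense(); print(s["time_s"],s["tool_pos"],s["tcp_rot"],s["joints"],s["contact_force"])
```

```text
corners [[0.4878, 0.2608], [0.4943, 0.0965], [0.3689, 0.0906], [0.3626, 0.2567]] [0.42839411 0.1761788 ]
hinge [0.46261655 0.17815434 0.06      ] tab [0.39856035 0.12553381 0.0475    ] nose [0.42124736 0.23171261 0.06      ]
{'mtx': array([[309.70691629,   0.        , 316.42447247],
       [  0.        , 309.70691629, 194.376196  ],
       [  0.        ,   0.        ,   1.        ]]), 'eye': array([0.50472324, 0.15811511, 0.44218633]), 'attitude': array([ 0.10440806, -0.10303248,  0.69990955, -0.69900636])}
3.425 [0.43037174 0.15935989 0.3000114 ] [ 9.99999809e-01 -6.11979246e-04  2.66274677e-05  8.35855763e-05] [ 1.33055256e-01 -2.56945442e-01  2.00181887e+00 -1.75429445e-04
  1.39668873e+00  1.70510593e+00] [-0.1447067  -0.35293811 -0.08895281]
```

View pics/w1.png

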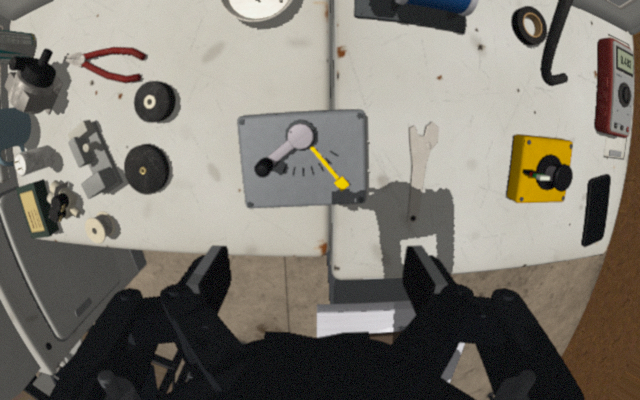

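The wrist view shows the hinge at about (300,136), knob at (264,167), tab at (342,184) and button at (550,175). I'll enlarge both to get exact pixels.

Run:
```python
import cv2,numpy as np
im=cv2.imread("pics/w1.png")
a=cv2.resize(im[100:215,230:380],None,fx=5,fy=5,interpolation=cv2.INTER_CUBIC)
cv2.imwrite("pics/w1a.png",a)
b=cv2.resize(im[125:210,500:585],None,fx=7,fy=7,interpolation=cv2.INTER_CUBIC)
cv2.imwrite("pics/w1b.png",b)
```

```text
(no output)
```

View pics/w1a.png

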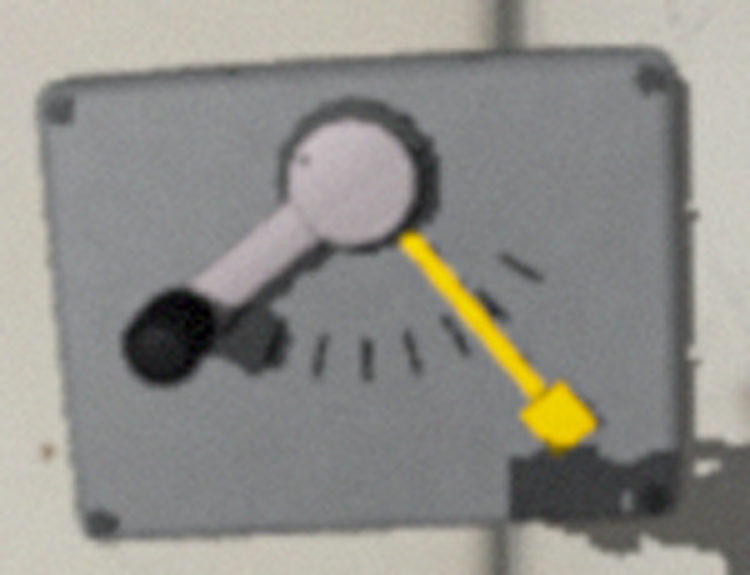

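View pics/w1b.png

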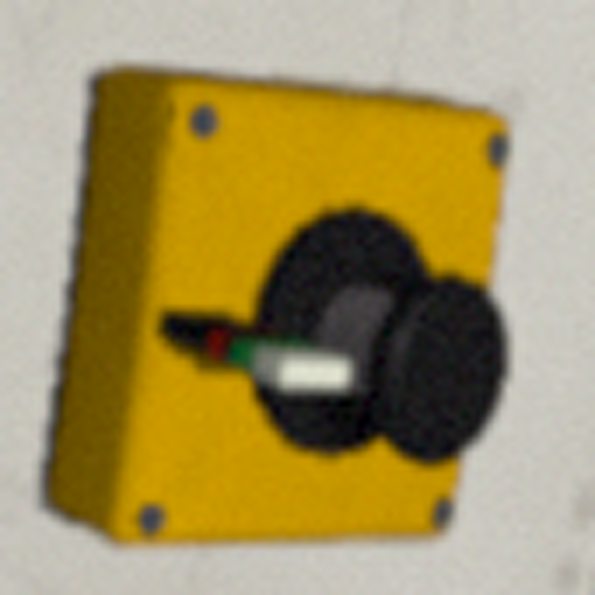

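The tab's centre is at crop pixel (560,416), the knob's top at about (163,342) and the hinge cap at (352,182). The button's top face is at (445,370) in its own crop, and the gauge post stands on its left (+y). I'll turn these into positions with the fisheye model.

```bash
cat >> h.py <<'E'
def fish(p,u,v,z):
    K=p["mtx"];x=(u-K[0,2])/K[0,0];y=(v-K[1,2])/K[1,1];r=np.hypot(x,y)
    d=np.array([x/r*np.sin(r),-y/r*np.sin(r),-np.cos(r)])
    d=R.from_quat(p["attitude"]).apply(d);e=np.array(p["eye"]);return e+d*(z-e[2])/d[2]
E
python3 - <<'E'
from h import *
from plant import arm, sensors, snapshot, camera_params
p=camera_params("wrist")
A=lambda u,v,z:fish(p,230+(u+.5)/5-.5,100+(v+.5)/5-.5,z)[:2]
B=lambda u,v,z:fish(p,500+(u+.5)/7-.5,125+(v+.5)/7-.5,z)[:2]
c=np.array([A(u,v,.04) for u,v in[(38,85),(678,50),(685,515),(88,540)]])
print(np.round(c,4).tolist(),c.mean(0))
vx=(c[0]+c[1]-c[2]-c[3])/2; vy=(c[0]+c[3]-c[1]-c[2])/2
print("size",np.linalg.norm(vx),np.linalg.norm(vy),"yaw",np.arctan2(vx[1],vx[0]),np.arctan2(-vy[0],vy[1]))
for z in(.05,.065,.07):print("hinge",z,A(352,182,z))
print("tab",A(560,416,.0475),"knobtop",A(163,342,.1))
print("tickmid",A(367,360,.04))
print("btn",B(445,370,.084),"box",np.mean([B(u,v,.04) for u,v in[(170,75),(508,118),(452,535),(118,543)]],0),[B(u,v,.04).round(4).tolist() for u,v in[(170,75),(508,118),(452,535),(118,543)]])
E
```

```text
[[0.4897, 0.2613], [0.4972, 0.0941], [0.3708, 0.0881], [0.3636, 0.2542]] [0.43032499 0.17441733]
size 0.1264272256524952 0.1667857504196551 yaw 0.05188707069072843 0.04415296257546542
hinge 0.05 [0.46312543 0.17809148]
hinge 0.065 [0.46471696 0.17732458]
hinge 0.07 [0.46524747 0.17706894]
tab [0.40095815 0.12410591] knobtop [0.43247421 0.21919172]
tickmid [0.41446733 0.17517984]
btn [ 0.4224358  -0.21873672] box [ 0.42277867 -0.21949698] [[0.4764, -0.1593], [0.4757, -0.276], [0.3698, -0.2799], [0.3692, -0.1628]]
```

```bash
cat >> h.py <<'E'
H=np.array([.4653,.1761])
def lp(phi,z):return [H[0]-.055*np.cos(phi),H[1]-.055*np.sin(phi),z]
def qd(psi):return (R.from_euler("z",psi)*R.from_euler("x",np.pi)).as_quat()
E
python3 - <<'E'
from h import *
from plant import arm, sensors, snapshot, camera_params
import cv2
f0,f1=-.92,.68
arm.set_gripper(.055)
arm.move_ptp(lp(f0,.16),qd(f0+np.pi))
arm.move_linear(lp(f0,.069),v=.08,f_stop=8)
s=sensors.sense();print(s["time_s"],s["tool_pos"],s["contact_force"])
arm.set_gripper(0.0)
s=sensors.sense();print(s["gripper_width"],s["contact_force"],s["finger_force"])
for f in np.linspace(f0,f1,11)[1:]:
    arm.move_linear(lp(f,.069),rot=qd(f+np.pi),v=.04)
    s=sensors.sense();print(round(f,2),s["time_s"],np.round(s["contact_force"],1))
arm.set_gripper(.055)
s=sensors.sense();print(s["tool_pos"],s["contact_force"])
arm.move_linear(lp(f1,.20),v=.12)
arm.move_ptp([.43,.16,.30],qd(0))
w=camera_params("wrist");im=snapshot("wrist")[...,::-1]
cv2.imwrite("pics/w2.png",cv2.resize(im[100:215,230:380],None,fx=5,fy=5,interpolation=cv2.INTER_CUBIC))
s=sensors.sense();print(s["time_s"],s["tool_pos"],s["contact_force"])
E
```

```text
6.9333 [0.43255019 0.22002336 0.06965347] [ 0.41176524 -0.53404372  0.10364423]
0.017806523578479696 [-2.28087483 -0.34638082  3.82637735] 58.742792112752795
-0.76 7.725 [-1.4 -0.2  5.3]
-0.6 8.0917 [0.7 0.9 4.4]
-0.44 8.4583 [3.2 0.7 3.3]
-0.28 8.825 [6.1 3.8 2.4]
-0.12 9.1917 [ 7.4  4.7 -0.3]
0.04 9.5583 [ 8.1  6.3 -1.3]
0.2 9.925 [ 9.3  8.2 -3.6]
0.36 10.2917 [10.4 11.7 -4.7]
0.52 10.6583 [10.7 14.1 -4.3]
0.68 11.025 [10.6 17.9 -4.8]
[0.42178333 0.14122658 0.06841545] [-0.32240144  0.39035697 -0.10762432]
15.9833 [0.4299748  0.15998562 0.29992925] [-0.00808094 -0.54969235 -0.60281511]
```

View pics/w2.png

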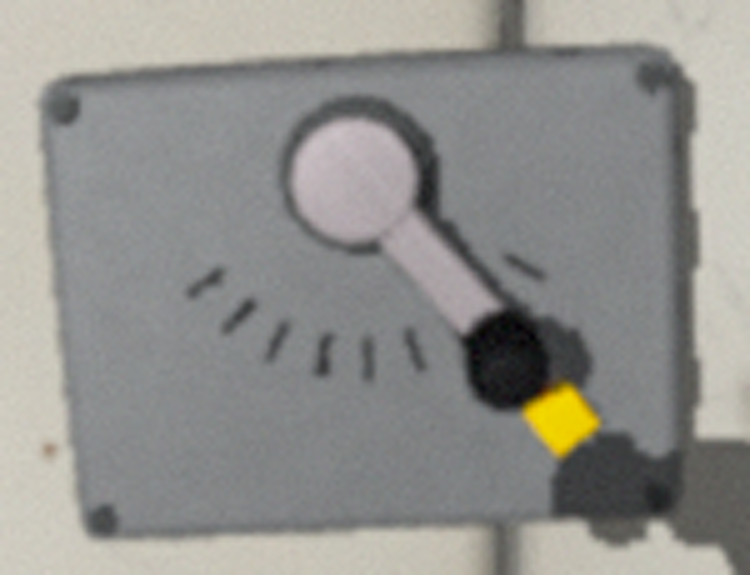

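The lever now points at the tab, and its nose covers the tab's inner edge near (547,388). I'll check the angle numerically.

Run:
```python
from h import *
from plant import arm, sensors, snapshot, camera_params
p=camera_params("wrist")
A=lambda u,v,z:fish(p,230+(u+.5)/5-.5,100+(v+.5)/5-.5,z)[:2]
an=lambda d:np.arctan2(-d[1],-d[0])
t=A(562,420,.0475)
print("tab",t,an(t-H)); a,b=A(395,226,.0615),A(482,317,.0615)
print("bar dir",an(b-a),an(b-H),"nose",an(A(547,387,.06)-H),"knob",an(A(507,360,.1)-H))
# tab own axis
print("tab axis",an((A(601,425,.0475)+A(563,459,.0475))-(A(524,407,.0475)+A(570,383,.0475))))
im=snapshot("top")
import cv2; cv2.imwrite("pics/top2.png",im[...,::-1])
```

```text
tab [0.39946939 0.12420991] 0.6675267946168049
bar dir 0.7552661449200709 0.7029789949537767 nose 0.7154031252361673 knob 0.7393332522516584
tab axis 0.6411105205018671
```

```bash
cat >> h.py <<'E'
def fproj(p,X):
    c=R.from_quat(p["attitude"]).inv().apply(np.array(X)-p["eye"]);K=p["mtx"]
    x,y,z=c[0],-c[1],-c[2];r=np.hypot(x,y);t=np.arctan2(r,z)
    return np.array([K[0,2]+K[0,0]*t*x/r,K[1,2]+K[1,1]*t*y/r])
E
python3 - <<'E'
from h import *
from plant import arm, sensors, snapshot, camera_params
import cv2
arm.move_ptp([.50,.14,.17],qd(np.pi))
w=camera_params("wrist");im=snapshot("wrist")[...,::-1]
print(w["eye"]);np.save("w3.npy",w,allow_pickle=True)
cv2.imwrite("pics/w3.png",im)
c=fproj(w,[.42,.14,.06]);print(c,fproj(w,[*H,.06]))
x0,y0=int(max(0,c[0]-90)),int(max(0,c[1]-75));print(x0,y0)
cv2.imwrite("pics/w3a.png",cv2.resize(im[y0:y0+145,x0:x0+190],None,fx=4,fy=4,interpolation=cv2.INTER_CUBIC))
print(sensors.sense()["time_s"])
E
```

```text
[0.42666008 0.13880992 0.31229292]
[318.49306287  95.18145475] [362.07610695 150.74977618]
228 20
18.775
```

View pics/w3a.png

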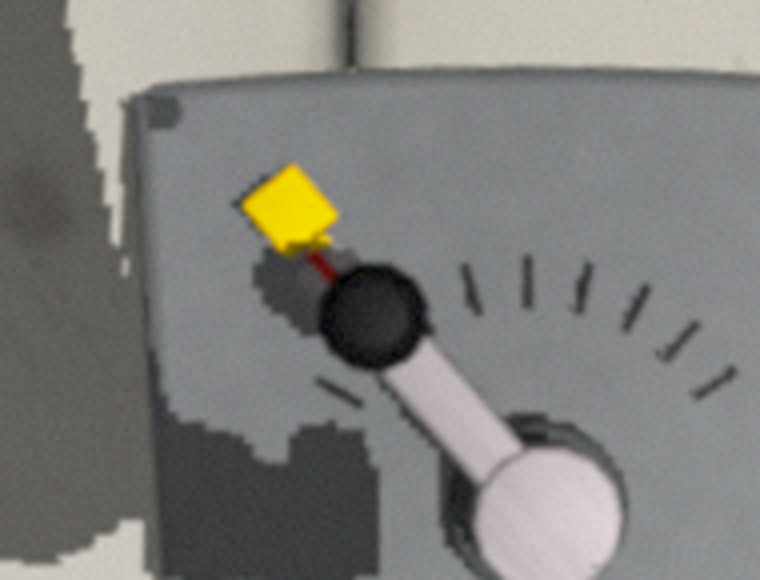

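The nose's red line runs from (312,254) to (337,282) in the crop, and the tab's centre is at about (290,208). Computing angles from this nearly overhead view.

Run:
```python
from h import *
p=np.load("w3.npy",allow_pickle=True).item()
A=lambda u,v,z:fish(p,228+(u+.5)/4-.5,20+(v+.5)/4-.5,z)[:2]
an=lambda d:round(float(np.arctan2(-d[1],-d[0])),3)
h=A(548,515,.068);t=A(290,208,.0475);n=A(312,254,.0615);n2=A(337,282,.0615)
m1=A(402,359,.0615);m2=A(500,466,.0615)
print("hingeimg",h,"tab",t,"nose",n)
for o in(H,h):print("tab",an(t-o),np.linalg.norm(t-o),"nose",an(n-o),np.linalg.norm(n-o),"red",an(n2-o))
print("line dir",an(n-n2),"bar",an(n-m2),"tab edge",an(A(293,165,.0475)-A(338,213,.0475)),an(A(240,205,.0475)-A(290,252,.0475)))
```

```text
hingeimg [0.46211487 0.17693065] tab [0.39933895 0.12466199] nose [0.41021865 0.12976568]
tab 0.662 0.08364645319868375 nose 0.699 0.07197794723620356 red 0.698
tab 0.694 0.08168738746400536 nose 0.738 0.07012669057152021 red 0.74
line dir 0.715 bar 0.725 tab edge 0.731 0.793
```

The lever sits about 0.04 rad past the tab. That is inside tolerance, but a small correction is cheap, so I'll make it and then move on to the button.

Run:
```python
from h import *
from plant import arm, sensors, snapshot, camera_params
f0,f1=.68,.642
arm.move_ptp(lp(f0,.16),qd(f0+np.pi))
arm.move_linear(lp(f0,.069),v=.08,f_stop=8)
arm.set_gripper(0.0)
arm.move_linear(lp(f1,.069),rot=qd(f1+np.pi),v=.02)
s=sensors.sense();print(s["time_s"],s["tool_pos"],s["contact_force"])
arm.set_gripper(.055)
arm.move_linear(lp(f1,.18),v=.15)
arm.move_ptp([.50,.14,.17],qd(np.pi))
import cv2
w=camera_params("wrist");im=snapshot("wrist")[...,::-1]
np.save("w4.npy",w,allow_pickle=True)
cv2.imwrite("pics/w4a.png",cv2.resize(im[20:165,228:418],None,fx=4,fy=4,interpolation=cv2.INTER_CUBIC))
arm.set_gripper(0.0)
arm.move_ptp([.422,-.218,.16],qd(np.pi/2))
s=sensors.sense();print(s["time_s"],s["tool_pos"],s["gripper_width"],s["contact_force"])
```

```text
21.4083 [0.42137876 0.14307913 0.06960434] [-2.52248951  0.95052422  6.05354762]
25.375 [ 0.42231301 -0.21742803  0.16001392] -6.694836671255837e-05 [0.28633599 0.28857552 0.29314267]
```

View pics/w4a.png

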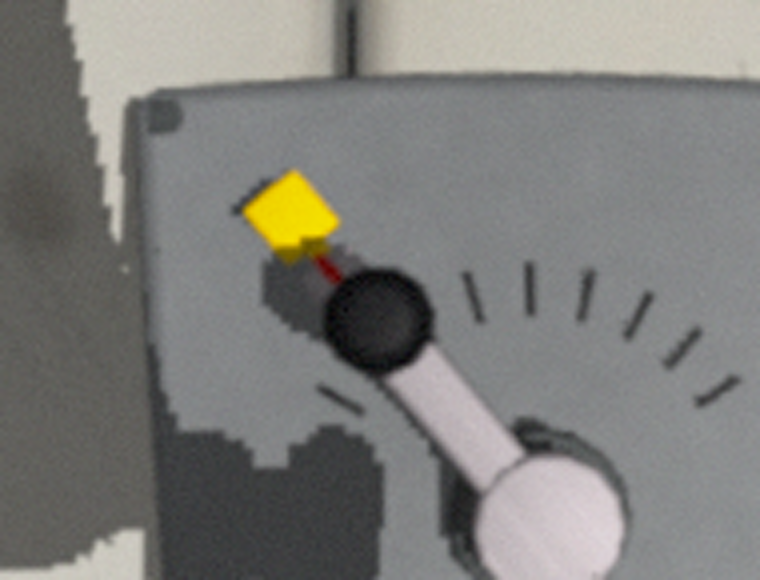

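The nose tip is now at (317,256) with the tab centre at (291,214), so it is better centred, and the tab hasn't moved. Now I'll press the button.

Run:
```python
from h import *
from plant import arm, sensors, snapshot, camera_params
P=[.4222,-.2185]
st=lambda:(lambda s:print(round(s["time_s"],2),s["tool_pos"].round(4),np.round(s["contact_force"],2)))(sensors.sense())
arm.move_linear([*P,.095],v=.08,f_stop=6);st()
print(arm.move_linear([*P,.081],v=.02,f_stop=2));st()
arm.move_linear([*P,.072],v=.02,f_stop=9);st()
arm.dwell(.3);st()
```

```text
26.34 [ 0.4226 -0.2188  0.0955] [-0.56 -0.01 -0.12]
True
26.96 [ 0.4221 -0.2185  0.0821] [ 0.59 -0.33  3.36]
27.6 [ 0.4222 -0.2185  0.0724] [-2.83  1.21  7.22]
27.9 [ 0.4222 -0.2185  0.0724] [-2.36  0.09  7.09]
```

Run:
```python
from plant import arm, sensors, snapshot, camera_params
import cv2
im=snapshot("top")[...,::-1];a=im[185:260,240:430]
cv2.imwrite("pics/t5.png",cv2.resize(a,None,fx=4,fy=4,interpolation=cv2.INTER_CUBIC))
arm.dwell(3.7);s=sensors.sense();print(s["time_s"],s["tool_pos"],s["contact_force"])
```

```text
31.65 [ 0.42217751 -0.21848532  0.07241036] [-0.85336049  1.28933581  6.51149881]
```

View pics/t5.png

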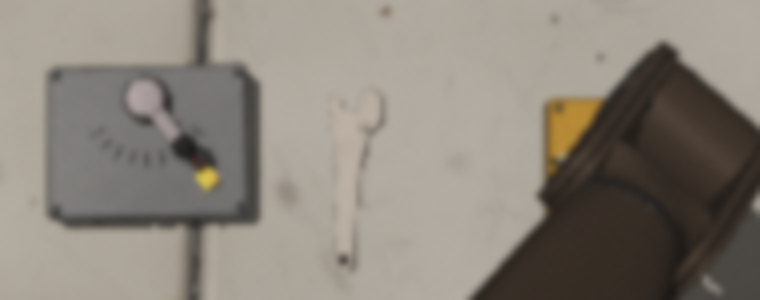

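The lever points at the tab and the wrench hasn't moved. The button is at about 11.6 mm of travel by tip height (about 9–10 mm by force), so it is in the green, and I've held it for over 3.5 s.

```bash
python3 -c "
from plant import arm, sensors, snapshot, camera_params
print(arm.hand_in())"
```

```text
the job is handed in; nothing more can be done
None
```

I handed the job in at about 32 s: the speed lever points at the set-tab, which I left unmoved, and the run button had been held in the green for about 4 s and was still held; I judged the button's position from fingertip height and force, as the arm hid the gauge.

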